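# Weigh a batch of dried ginger and feed it to the mill

### The arm

A 7-joint arm with a two-finger parallel gripper is mounted at the origin on the work surface. World frame = base frame: x ahead of the robot, y to its left, z up, the work surface at z = 0. Lengths are in m, angles in rad, forces in N, time in s.
With the tool pointing down it reaches from about 0.35 to 0.9 m from the base axis. Payload 19.9 kg.
Tool frame: the origin (TCP) lies between the finger pads; the fingertips stand 19 mm ahead of it and the grasp point (between the pads) is the TCP; z points along the fingers, y is the line along which they close (so a half turn about z gives the same grasp; the last joint's range is limited). The gripper opens to 94 mm and grips with 3 to 60 N. Pads are 16 mm wide; open, the fingers measure 119 mm over their backs; the gripper's body (75 mm by 177 mm) begins 78 mm behind the grasp point.
Start: joints at [-1.196, 0.417, -0.01, 1.614, 0.005, 1.111, -0.053], TCP at [0.253, 0.571, 0.198] pointing down, gripper open.
Joint ranges: [-2.81, 2.81], [-0.39, 2.02], [-1.27, 1.25], [0.06, 2.57], [-1.19, 4.33], [0.19, 2], [-2.82, 2.82]. Speed limits (rad/s): [1.89, 1.89, 2.39, 2.39, 3.01, 3.01, 3.01].

### API

Orientations are given as a 3x3 rotation matrix whose columns are the frame's x, y, z axes.
In Python, from rig import robot gives the robot as it stands. Calls block until the motion is done:
- robot.move_ptp(position, orientation): joint-space move of the TCP to a pose.
- robot.move_linear(position, velocity=0.15, frame=None, threshold=None): straight line of the TCP; frame=None keeps the orientation; velocity is the mean speed in m/s. With threshold (N) it stops when the force on the tool has changed by that much, and returns True; else False.
- robot.goto_joints(angles): joint-space move.
- robot.gripper_to(opening): finger opening in m; the grip force is fixed at half the most; returns when the fingers have stopped.
- robot.pause(seconds).
- robot.ik(position, orientation): joint angles nearest the present ones, or None.
- robot.get_state(): the state.
- robot.grab_frame(name): name is "side" or "top" or "wrist"; returns the picture (384x512x3 uint8, red, green, blue); there is no depth.
- robot.camera_info(name): a dict with "fx", "fy", "cx", "cy" (pixels), "rvec" (rotation vector, rad) and "tvec" (3), from world to camera coordinates, as OpenCV has them. Camera axes: x right, y down, z forward; pixel columns grow to the right and rows downward; lengths in m; the calibration is good to about 2 mm. A picture is of the moment at which its call begins: read the wrist's pose just before it. camera_info takes no time and is no camera call; for the wrist camera it gives the pose at the moment of the call.
A pose or a line that the arm cannot do raises robot.PlanningError and nothing moves.
- robot.sign_off(): hands the job in; it is judged then, once.
The state is a dict: "time": time; "qpos": joint angles; "joint_vel": joint speeds; "effort": joint torques, N m; "ee_pos": TCP position; "tool_rot": TCP orientation; "force": force on the tool from outside, world axes, zero at the start; "moment": the same for the moment, N m; "opening": finger opening in m; "grasp_force": force on a finger pad.
Only numpy, scipy, OpenCV 4.12 (cv2) and the standard library are available. Lean on these libraries where they do the work, as an engineer would, in place of code of your own. Each camera call takes 0.05 s, during which the arm holds its last target. There are 200 camera calls.

### The job

Gather every piece of dried ginger from the table into the weighing scoop where it stands on the kitchen scale, then, with the mill's lid swung open, tip the whole batch from the scoop into the hopper. Set the empty scoop back level and centred on the scale's small platform and lower the lid gently until it is fully shut; leave everything else where it is.

Things in the scene. Friction and masses are not known exactly. Their poses are not given: they have to be found in the camera images.
- scoop: weighing scoop, aluminium: flat floor 160 x 146 mm and 4 mm thick, walls 38 mm high (from the underside) and 3 to 5 mm thick on three sides, the fourth side (its +x) fully open as the mouth; an upright wooden grip plate at the back (-x). About 0.26 kg. Origin: centre of the floor's underside; x points to the open mouth, z up
- scoop_grip (a point): gripping point of the scoop's upright wooden plate, which is 14 mm thick along the scoop's x, 60 mm wide along its y, its top 72 mm above the scoop's underside; the point is 58 mm above the underside and 80 mm behind the scoop's origin. Axes as the scoop's
- scoop_lip (a point): middle of the underside edge of the scoop's open mouth, 80 mm ahead of the scoop's origin. Axes as the scoop's
- scale_top (a point): centre of the top of the kitchen scale's round steel platform, 110 mm in diameter, 52 mm above the table; the white scale body under it is 170 x 150 mm and 36 mm high. Fixed
- mill: grey feed mill, fixed. Square steel hopper bin 164 (x) x 176 mm (y) outside, walls 6 mm, rim 115 mm above the table, inner floor 35 mm above the table; a grey motor housing 100 mm wide and 150 mm high adjoins it on the mill's -y side (y from -90 to -190 mm). Origin: on the table under the centre of the hopper; x points away from the robot, to the lid's hinge
- hopper_mouth (a point): centre of the hopper's mouth at rim height (115 mm). Axes as the mill's
- lid (a joint): angle of the hopper's hinged steel lid: 0 fully shut on the rim, 1.57 upright, 1.8 fully open (stop). The lid is 164 x 176 mm, 0.22 kg, and covers the hopper; a somewhat stiff hinge holds it where it is left above about 1.1 rad, below that it falls shut by itself
- lid_bar (a point): middle of the round pull bar of the lid: 12 mm thick, 90 mm long along the mill's y between its two 10 mm arms, 207 mm from the hinge and 43 mm in front of the hopper when shut. Moves with the lid, turning about its y
- lid_hinge (a point): point on the lid's hinge axis, which runs along the mill's y over the hopper's far (+x) rim, 116 mm above the table; the bar's centre lies at (-207, 0, 4) mm from it in the lid's axes
- ginger1: piece of dried ginger, tan, about 60 (x) x 30 (y) x 28 mm (z), 45 g, origin at its centre; may be absent
- ginger2: piece of dried ginger, tan, about 60 (x) x 30 (y) x 28 mm (z), 45 g, origin at its centre; may be absent
- ginger3: piece of dried ginger, tan, about 60 (x) x 30 (y) x 28 mm (z), 45 g, origin at its centre; may be absent
- ginger4: piece of dried ginger, tan, about 60 (x) x 30 (y) x 28 mm (z), 45 g, origin at its centre; may be absent
- pinch_bowl: bystander, to be left alone: white ceramic bowl, 72 mm wide, 34 mm high, origin under its centre
- dabba: bystander, to be left alone: round steel tin with lid, 116 mm wide, 82 mm high, origin under its centre
- grinder_jar: bystander, to be left alone: black plastic jar, 70 mm wide, 110 mm high, origin under its centre
- wooden_lid: bystander, to be left alone: round wooden lid, 110 mm wide, with a knob, 32 mm high, origin under its centre
- sieve: bystander, to be left alone: small aluminium sieve, bowl 96 mm wide and 30 mm high, flat handle 90 mm long towards its +y, origin under its centre
- spice_jar: bystander, to be left alone: amber glass jar, 56 mm wide, 100 mm high, origin under its centre

How it is judged:
On the way, in this order (a step that is already met when the one before it is completed fails the run):
1. all the ginger pieces lie in the scoop, let go, with the scoop standing on the scale (horizontal distance between scoop and scale_top below 0.035 m and z of scoop in the frame of scale_top between -0.006 and 0.006 m and angle between scoop's own z axis and vertical below 0.06 rad and x of ginger1 in the frame of scoop between -0.085 and 0.085 m and y of ginger1 in the frame of scoop between -0.072 and 0.072 m and z of ginger1 in the frame of scoop between 0.005 and 0.06 m and contact force between the fingers and ginger1 below 0.05 N and x of ginger2 in the frame of scoop between -0.085 and 0.085 m and y of ginger2 in the frame of scoop between -0.072 and 0.072 m and z of ginger2 in the frame of scoop between 0.005 and 0.06 m and contact force between the fingers and ginger2 below 0.05 N and x of ginger3 in the frame of scoop between -0.085 and 0.085 m and y of ginger3 in the frame of scoop between -0.072 and 0.072 m and z of ginger3 in the frame of scoop between 0.005 and 0.06 m and contact force between the fingers and ginger3 below 0.05 N and x of ginger4 in the frame of scoop between -0.085 and 0.085 m and y of ginger4 in the frame of scoop between -0.072 and 0.072 m and z of ginger4 in the frame of scoop between 0.005 and 0.06 m and contact force between the fingers and ginger4 below 0.05 N), for 0.3 s.
2. the scoop is tipped (over 35 degrees) and all the ginger pieces have gone into the hopper, below its rim (angle between scoop's own z axis and vertical above 0.6 rad and z of scoop_lip in the frame of mill above 0.1 m and horizontal distance between scoop_lip and hopper_mouth below 0.15 m and x of ginger1 in the frame of mill between -0.078 and 0.078 m and y of ginger1 in the frame of mill between -0.084 and 0.084 m and z of ginger1 in the frame of mill between 0.03 and 0.113 m and x of ginger2 in the frame of mill between -0.078 and 0.078 m and y of ginger2 in the frame of mill between -0.084 and 0.084 m and z of ginger2 in the frame of mill between 0.03 and 0.113 m and x of ginger3 in the frame of mill between -0.078 and 0.078 m and y of ginger3 in the frame of mill between -0.084 and 0.084 m and z of ginger3 in the frame of mill between 0.03 and 0.113 m and x of ginger4 in the frame of mill between -0.078 and 0.078 m and y of ginger4 in the frame of mill between -0.084 and 0.084 m and z of ginger4 in the frame of mill between 0.03 and 0.113 m), for 0.2 s.
At the end, for the whole second after the job is handed in: all ginger pieces lie in the hopper below its rim, at rest; the lid is shut (under 0.05 rad); the scoop stands level (within 0.06 rad) on the scale's platform, its centre within 35 mm of the platform's centre, at rest (x of ginger1 in the frame of mill between -0.078 and 0.078 m and y of ginger1 in the frame of mill between -0.084 and 0.084 m and z of ginger1 in the frame of mill between 0.03 and 0.113 m and x of ginger2 in the frame of mill between -0.078 and 0.078 m and y of ginger2 in the frame of mill between -0.084 and 0.084 m and z of ginger2 in the frame of mill between 0.03 and 0.113 m and x of ginger3 in the frame of mill between -0.078 and 0.078 m and y of ginger3 in the frame of mill between -0.084 and 0.084 m and z of ginger3 in the frame of mill between 0.03 and 0.113 m and x of ginger4 in the frame of mill between -0.078 and 0.078 m and y of ginger4 in the frame of mill between -0.084 and 0.084 m and z of ginger4 in the frame of mill between 0.03 and 0.113 m and horizontal distance between scoop and scale_top below 0.035 m and z of scoop in the frame of scale_top between -0.006 and 0.006 m and angle between scoop's own z axis and vertical below 0.06 rad and value of joint lid below 0.05 rad and linear speed of scoop below 0.02 m/s and linear speed of each of ginger1, ginger2, ginger3, ginger4 below 0.03 m/s); the robot touches nothing.
It fails at once if the lid is let slam (closing faster than 1.5 rad/s) (velocity of joint lid below -1.5 rad/s).
It fails at once if a bystander (bowl, tin, jar, sieve or wooden lid) is moved more than 40 mm (distance of any of pinch_bowl, dabba, grinder_jar, wooden_lid, sieve, spice_jar from where it was at the start of the episode above 0.04 m).
Of ginger1, ginger2, ginger3, ginger4 only 2 to 4 are there at a start; the rules pass over those that are not, and their reading is None.
At some moment in a run one of ginger1, ginger2, ginger3, ginger4 may be knocked a few centimetres aside while the robot is not near it.
It also fails if it takes over 210 s, if anything falls off the work surface, if the arm or the gripper's body presses on something with over 40 N, if the wrist force passes 120 N, or if a joint passes its speed limit or range.

## Working session

There is one attempt and no reset: what is moved stays moved. The work goes in short steps, each a Python script; the robot and the scene stay as the last script left them, time stands still between calls to the robot, and variables do not carry over. Pictures are saved under pics/ and viewed, at most 14 in all, crops included, and the job is handed in when it is done.

```bash
ls; mkdir -p pics
python3 - <<'E'
from rig import robot
import cv2,numpy as np
for n in("top","side"):
    f=robot.grab_frame(n); cv2.imwrite(f"pics/{n}0.png",cv2.resize(f[:,:,::-1],(800,600),interpolation=cv2.INTER_CUBIC))
    c=robot.camera_info(n); R=cv2.Rodrigues(np.array(c["rvec"],float))[0]; print(n,c,-R.T@np.array(c["tvec"]))
s=robot.get_state();print(s["tool_rot"],s["time"],s["opening"])
E
```

```text
pics
top {'fx': 385.93449682781613, 'fy': 385.93449682781613, 'cx': 254.50737641701647, 'cy': 193.53567736488782, 'rvec': array([ 2.11976346, -2.12293815,  0.21269949]), 'tvec': array([0.089976  , 0.52987003, 1.27905449])} [0.27245451 0.09612465 1.35696975]
side {'fx': 347.5568905570761, 'fy': 347.5568905570761, 'cx': 256.70959418735146, 'cy': 186.33955608738765, 'rvec': array([ 2.37807209, -0.49684529,  0.17567323]), 'tvec': array([-0.44314256,  0.28387129,  0.89422497])} [ 0.26368286 -0.52404794  0.85582805]
[[-9.14384004e-01  4.04847833e-01 -3.53508629e-04]
 [ 4.04847982e-01  9.14383504e-01 -9.58970676e-04]
 [-6.49947414e-05 -1.01998470e-03 -9.99999478e-01]] 0.1 0.09360162678020749
```

View pics/top0.png

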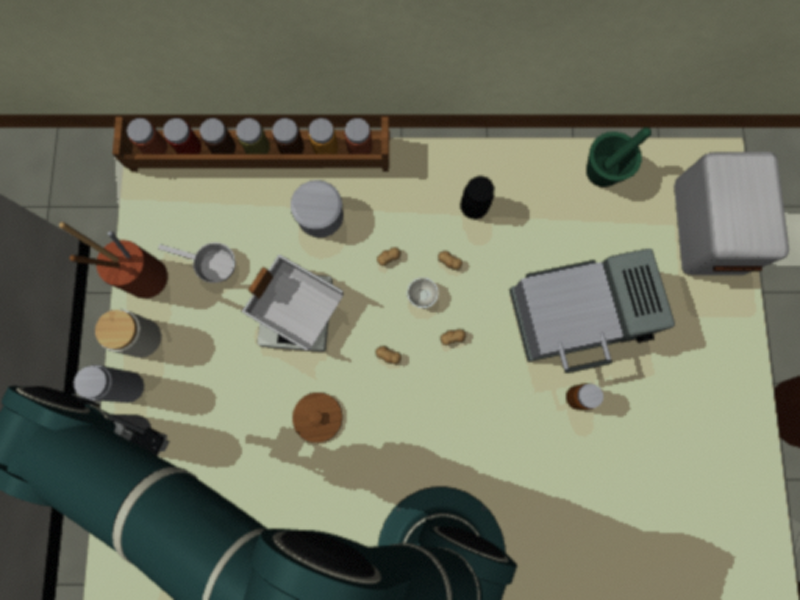

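View pics/side0.png

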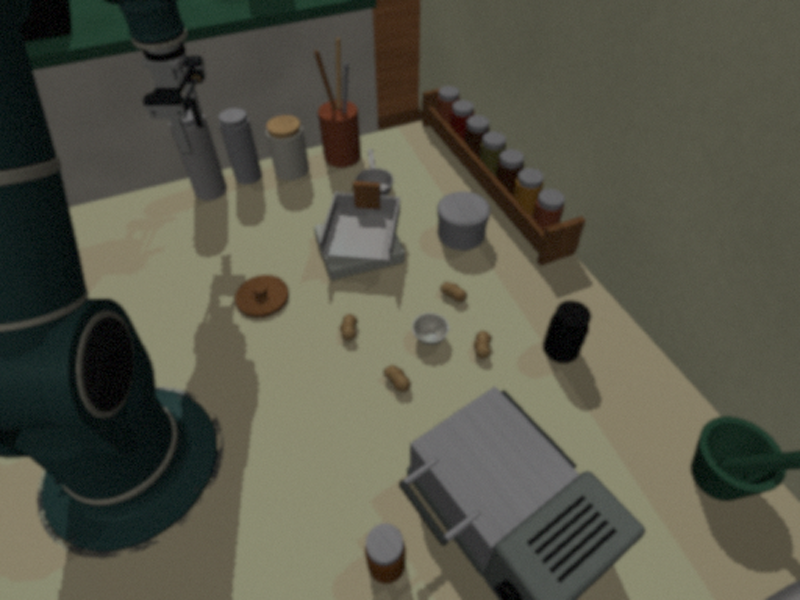

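The top view shows four ginger pieces around the bowl, at (389,257), (450,260), (453,337) and (388,355). The scoop is at (295,303) with its grip at (262,282), and the mill lid is at (565,308) with its bar at (585,357). Next I'll zoom in for precise corners.

```bash
cat > h.py <<'E'
from rig import robot
import cv2,numpy as np
from scipy.optimize import least_squares
def cam(n):
    c=robot.camera_info(n); K=np.array([[c["fx"],0,c["cx"]],[0,c["fy"],c["cy"]],[0,0,1]],float)
    return K,np.array(c["rvec"],float),np.array(c["tvec"],float)
def ray(n,uv,z):
    K,r,t=cam(n);R=cv2.Rodrigues(r)[0];o=-R.T@t
    d=R.T@np.linalg.solve(K,[uv[0],uv[1],1]); return o+d*(z-o[2])/d[2]
def proj(n,P):
    K,r,t=cam(n); return cv2.projectPoints(np.array(P,float).reshape(-1,3),r,t,K,None)[0][:,0]
def gingers(f,n="top",z=0.014):
    hsv=cv2.cvtColor(f,cv2.COLOR_RGB2HSV)
    m=cv2.inRange(hsv,(8,80,60),(22,255,255)); out=[]
    k,lab,st,ce=cv2.connectedComponentsWithStats(m)
    for i in range(1,k):
        if 40<st[i,4]<400:
            v,u=np.nonzero(lab==i); P=np.array([ray(n,p,z)[:2] for p in zip(u,v)])
            c=P.mean(0); w,V=np.linalg.eigh(np.cov((P-c).T)); out.append((c,np.arctan2(V[1,1],V[0,1]),4*np.sqrt(w[::-1]),st[i,4]))
    return out
E
python3 - <<'E'
from h import *
f=robot.grab_frame("top")
for g in gingers(f): print(np.round(g[0],3),round(g[1],2),np.round(g[2],3),g[3],)
a=f[140:240,145:245];b=f[150:250,320:420]
im=np.hstack([cv2.resize(x,(400,400),interpolation=cv2.INTER_CUBIC) for x in(a,b)])
cv2.imwrite("pics/z1.png",im[:,:,::-1])
E
```

```text
[0.971 0.811] 1.34 [0.353 0.116] 214
[1.002 0.471] 1.57 [0.198 0.   ] 45
[ 1.002 -0.643] 1.57 [0.564 0.   ] 128
[0.864 0.407] 1.57 [0.71  0.006] 166
[0.647 0.11 ] 2.04 [0.059 0.032] 109
[ 0.636 -0.031] 1.0 [0.063 0.031] 112
[0.591 0.41 ] 2.61 [0.074 0.018] 76
[ 0.459 -0.034] 1.81 [0.062 0.031] 117
[0.418 0.111] 1.13 [0.062 0.03 ] 117
[ 0.324 -0.302] -2.95 [0.069 0.038] 81
```

View pics/z1.png

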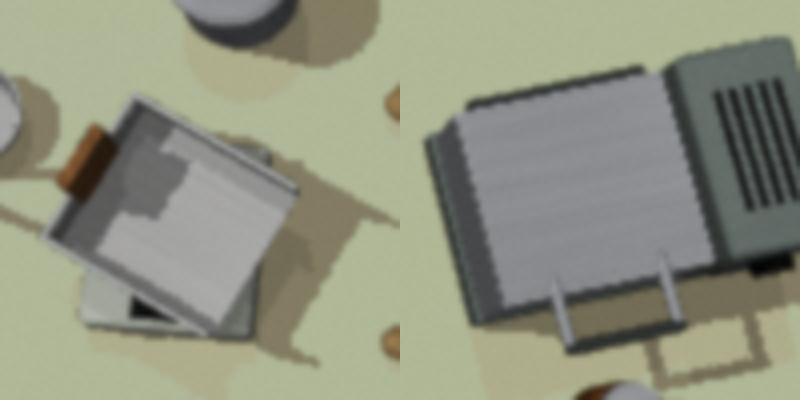

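```bash
cat >> h.py <<'E'
def rz(a): c,s=np.cos(a),np.sin(a);return np.array([[c,-s,0],[s,c,0],[0,0,1]])
def ry(a): c,s=np.cos(a),np.sin(a);return np.array([[c,0,s],[0,1,0],[-s,0,c]])
def rx(a): c,s=np.cos(a),np.sin(a);return np.array([[1,0,0],[0,c,-s],[0,s,c]])
def fit(n,L,uv,z,x0):
    L=np.array(L,float);uv=np.array(uv,float)
    F=lambda p:(proj(n,L@rz(p[2]).T+[p[0],p[1],z])-uv).ravel()
    r=least_squares(F,x0); return r.x,np.round(r.fun.reshape(-1,2),2)
E
python3 - <<'E'
from h import *
A=lambda u,v:((u+.5)/4-.5+145,(v+.5)/4-.5+140)
B=lambda u,v:((u-400+.5)/4-.5+320,(v+.5)/4-.5+150)
print(fit("top",[(-.08,.073,.038),(.08,.073,.038),(-.08,-.073,.038),(.08,-.073,.038)],[A(137,95),A(298,190),A(42,237),A(210,333)],.052,[.5,.3,-2]))
print(fit("top",[(.082,.088,.118),(.082,-.088,.118),(-.082,.088,.118),(-.082,-.088,.118),(-.125,.045,.120),(-.125,-.045,.120)],[B(462,115),B(660,72),B(502,305),B(713,262),B(572,350),B(683,325)],0,[.5,-.3,0]))
# scale body top corners z=.036
for p in[(82,315),(252,330),(268,150)]: print(ray("top",A(*p),.036))
for nm,p in dict(bowl=(424,294),spice=(590,397),wlid=(318,417),dabba=(317,205),sieve=(215,263),gj=(478,195)).items(): print(nm,ray("top",(p[0]*.64,p[1]*.64),.05)[:2])
E
```

```text
(array([ 0.52512824,  0.31328903, -2.10237269]), array([[ 0.23, -0.44],
       [ 0.24, -0.89],
       [ 0.39,  0.55],
       [-0.84,  0.74]]))
(array([ 0.50670914, -0.27493761,  0.20170405]), array([[-1.36, -0.52],
       [ 0.55, -0.14],
       [ 0.91,  0.5 ],
       [ 0.76,  0.33],
       [-0.11, -0.39],
       [-0.75,  0.18]]))
[0.44625865 0.39685078 0.036     ]
[0.43309317 0.25041088 0.036     ]
[0.59204132 0.23977504 0.036     ]
bowl [0.54922083 0.03079088]
spice [ 0.32295088 -0.32320106]
wlid [0.28191276 0.25919918]
dabba [0.75687679 0.27267662]
sieve [0.62045854 0.49718778]
gj [ 0.7809435  -0.09538233]
```

```bash
cat >> h.py <<'E'
SC=np.array([.5251,.3133]);SYAW=-2.1024;MC=np.array([.5067,-.2749,0]);MYAW=.2017;RM=rz(MYAW)
def tool(Rs,phi,sg): # tool rot for scoop rot
    z=Rs@np.array([0,np.sin(phi),-np.cos(phi)]); y=sg*Rs[:,0]; return np.column_stack([np.cross(y,z),y,z])
def grip(p,Rs,back=-.08,h=.058): return np.asarray(p)+Rs@np.array([back,0,h])
def bar(th): return MC+RM@(np.array([.082,0,.116])+ry(th)@np.array([-.207,0,.004]))
E
python3 - <<'E'
from h import *
print("bar",bar(0),bar(1.7))
for sg in(1,-1):
    R=np.column_stack([np.cross(sg*RM[:,0],[0,0,-1]),sg*RM[:,0],[0,0,-1]])
    print(sg,[None if (q:=robot.ik(bar(t),R)) is None else np.round(q,2) for t in(0,.8,1.7)])
Rs=rz(SYAW)
for sg in(1,-1):
  for phi in np.radians([-60,-40,-20,0,20,40,60]):
    q=robot.ik(grip([*SC,.052],Rs),tool(Rs,phi,sg))
    ok=[]
    for dyaw in(-60,-90,-120,-30,0,30):
        yw=MYAW+np.radians(dyaw); best=-1
        for tau in(0,20,40,50,60,70):
            R=rz(yw)@ry(np.radians(tau)); lip=MC+[0,0,.135]-.035*rz(yw)[:,0]
            o=lip-R@np.array([.08,0,0]); 
            if robot.ik(grip(o,R),tool(R,phi,sg)) is None: break
            best=tau
        ok.append((dyaw,best))
    print(sg,round(np.degrees(phi)),None if q is None else np.round(q,2),ok)
E
```

```text
bar [ 0.38423407 -0.29994189  0.12      ] [ 0.61705402 -0.25233475  0.32075924]
1 [array([-0.22,  0.43,  1.  ,  2.05, -0.47,  0.91,  1.25]), array([-0.24,  0.26,  0.9 ,  1.78, -0.22,  1.2 ,  0.93]), array([-0.29,  0.6 ,  1.04,  1.36, -0.51,  1.46,  0.92])]
-1 [array([-0.27,  0.48,  1.09,  2.05, -0.53,  0.93, -1.83]), array([-0.37,  0.32,  1.09,  1.78, -0.3 ,  1.22, -2.13]), array([-0.31,  0.62,  1.08,  1.36, -0.54,  1.47, -2.2 ])]
1 -60 [-0.55  1.16  0.53  1.02 -1.1   2.   -2.13] [(-60, 50), (-90, 0), (-120, -1), (-30, 70), (0, -1), (30, -1)]
1 -40 [-0.82  1.08  0.9   1.21 -1.13  1.85 -2.02] [(-60, 40), (-90, 20), (-120, 40), (-30, 70), (0, 70), (30, -1)]
1 -20 [-1.07  1.    1.08  1.39 -1.05  1.58 -2.01] [(-60, 40), (-90, 50), (-120, 70), (-30, 50), (0, 70), (30, 70)]
1 0 [-1.29  0.88  1.08  1.56 -0.82  1.21 -2.16] [(-60, 50), (-90, 70), (-120, 70), (-30, 40), (0, 60), (30, 70)]
1 20 [-1.5   0.85  1.08  1.69 -0.53  0.88 -2.44] [(-60, 60), (-90, 70), (-120, 70), (-30, 40), (0, 40), (30, 70)]
1 40 [-0.73  0.63 -0.31  1.74  1.06  1.09  2.53] [(-60, 70), (-90, 70), (-120, -1), (-30, 50),
[... 235 characters left out ...]
), (30, -1)]
-1 -40 [-0.38  0.9   0.    1.19 -0.54  1.54  0.81] [(-60, 20), (-90, 20), (-120, 40), (-30, 70), (0, 0), (30, -1)]
-1 -20 [-0.52  0.73  0.04  1.37 -0.34  1.25  0.69] [(-60, 40), (-90, 50), (-120, 70), (-30, 50), (0, 70), (30, 70)]
-1 0 [-0.72  0.61  0.12  1.53 -0.08  1.01  0.46] [(-60, 50), (-90, 70), (-120, 70), (-30, -1), (0, 60), (30, 70)]
-1 20 [-0.97  0.57  0.22  1.67  0.29  0.85  0.07] [(-60, 60), (-90, 70), (-120, 70), (-30, 40), (0, 40), (30, 70)]
-1 40 [-1.22  0.63  0.34  1.75  0.69  0.84 -0.39] [(-60, 70), (-90, 0), (-120, 20), (-30, 50), (0, 20), (30, 20)]
-1 60 [-1.41  0.79  0.43  1.78  0.97  0.96 -0.77] [(-60, 70), (-90, -1), (-120, 20), (-30, 70), (0, 0), (30, -1)]
```

```bash
cat >> h.py <<'E'
def down(a): # tool pointing down, y axis (closing) at world angle a; nearest variant
    best=None
    for k in(0,np.pi):
        y=np.array([np.cos(a+k),np.sin(a+k),0]); z=np.array([0,0,-1.]); R=np.column_stack([np.cross(y,z),y,z])
        yield R
def choose(pts,a):
    q0=np.array(robot.get_state()["qpos"]);c=[]
    for R in down(a):
        qs=[robot.ik(p,R) for p in pts]
        if all(q is not None for q in qs): c.append((max(abs(np.array(q)-q0).max() for q in qs),R))
    return min(c,key=lambda t:t[0])[1]
def at(p,z): return np.array([p[0],p[1],z])
def table(f): return [g for g in gingers(f) if .3<g[0][0]<.72 and -.12<g[0][1]<.2 and .045<g[2][0]<.08 and g[2][1]>.022]
E
cat > pick.py <<'E'
from h import *
slots=[(-.033,.028),(-.033,-.028),(.038,.028),(.038,-.028)]
for i,sl in enumerate(slots):
    g=table(robot.grab_frame("top")); print(i,[tuple(np.round(x[0],3)) for x in g])
    if not g: break
    c,a,_,_=max(g,key=lambda x:x[0][1]); 
    R=choose([at(c,.2),at(c,.023)],a+np.pi/2)
    robot.gripper_to(.065); robot.move_ptp(at(c,.16),R)
    robot.move_linear(at(c,.023),.12); robot.gripper_to(0); s=robot.get_state()
    print(" grip",round(s["opening"],3),round(s["grasp_force"],1))
    robot.move_linear(at(c,.2),.2)
    if s["opening"]<.015: print("MISS");robot.gripper_to(.065);break
    p=np.array([*SC,0])+rz(SYAW)@np.array([*sl,0])
    R=choose([at(p,.2),at(p,.084)],SYAW+np.pi/2)
    robot.move_ptp(at(p,.2),R); robot.move_linear(at(p,.084),.12)
    robot.gripper_to(.044); robot.pause(.15); robot.move_linear(at(p,.2),.2)
    print(" t",round(robot.get_state()["time"],1))
robot.move_ptp([.45,-.1,.35],R)
f=robot.grab_frame("top"); print(table(f))
cv2.imwrite("pics/p1.png",cv2.resize(f[100:280,130:430],(800,480),interpolation=cv2.INTER_CUBIC)[:,:,::-1])
E
python3 pick.py
```

```text
0 [(np.float64(0.647), np.float64(0.11)), (np.float64(0.636), np.float64(-0.031)), (np.float64(0.459), np.float64(-0.034)), (np.float64(0.418), np.float64(0.111))]
 grip 0.0 0.0
MISS
[(array([0.64692524, 0.10996001]), np.float64(2.0522098469858716), array([0.05874143, 0.03192783]), np.int32(108)), (array([ 0.63644516, -0.0310033 ]), np.float64(1.0098809367183872), array([0.06271736, 0.03104085]), np.int32(111)), (array([ 0.45890385, -0.03380071]), np.float64(1.8110148877553018), array([0.06169744, 0.03081726]), np.int32(117)), (array([0.41830182, 0.11074649]), np.float64(1.1527828517241674), array([0.06220658, 0.03024102]), np.int32(119))]h.py:19: RuntimeWarning: invalid value encountered in sqrt
  c=P.mean(0); w,V=np.linalg.eigh(np.cov((P-c).T)); out.append((c,np.arctan2(V[1,1],V[0,1]),4*np.sqrt(w[::-1]),st[i,4]))
```

Run:
```python
from h import *
c=np.array([.418,.111]);R=choose([at(c,.2)],1.15+np.pi/2); robot.gripper_to(.065)
robot.move_ptp(at(c,.14),R); s=robot.get_state();print(s["ee_pos"],s["opening"],s["tool_rot"])
w=robot.grab_frame("wrist"); print(proj("wrist",[at(c,.014)]))
t=robot.grab_frame("side"); print(proj("side",[at(c,.014),s["ee_pos"]]))
cv2.imwrite("pics/w1.png",np.hstack([cv2.resize(x,(400,300)) for x in(w,t)])[:,:,::-1])
```

```text
[0.41891449 0.11049114 0.14078243] 0.06480611942213746 [[ 4.09297515e-01  9.12400048e-01  1.30214496e-03]
 [ 9.12400476e-01 -4.09298369e-01  4.63995015e-04]
 [ 9.56314884e-04  9.98165677e-04 -9.99999045e-01]]
[[256.36555557 180.0939021 ]]
[[222.60656936 209.7407984 ]
 [219.22310878 181.91746788]]
```

View pics/w1.png

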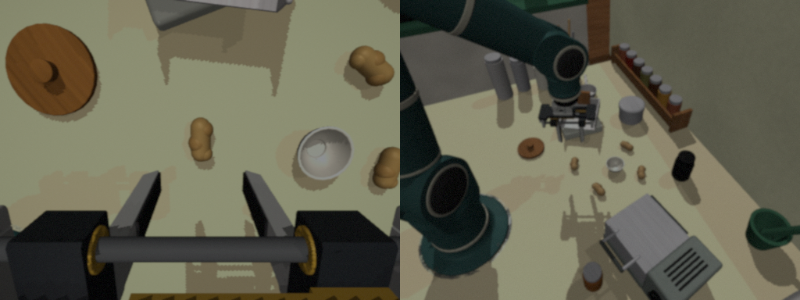

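Run:
```python
from h import *
c=np.array([.418,.111]);c=table(robot.grab_frame("top"));print(len(c));c=np.array([.418,.111])
print(robot.move_linear(at(c,.023),.12)); s=robot.get_state();print(s["ee_pos"],s["opening"],s["force"],s["time"])
w=robot.grab_frame("wrist");t=robot.grab_frame("side")
robot.gripper_to(.02);s=robot.get_state();print(s["ee_pos"],s["opening"],s["grasp_force"],s["time"])
w2=robot.grab_frame("wrist")
x,y=np.round(proj("side",[at(c,.03)])[0]).astype(int)
t=t[y-60:y+60,x-80:x+80]
cv2.imwrite("pics/w2.png",np.hstack([cv2.resize(x,(266,200)) for x in(w,w2,t)])[:,:,::-1])
```

```text
3
False
[0.41837429 0.1110654  0.02349123] 0.06504592537149644 [0.18357008 0.38122838 0.25987365] 10.8
[0.41800837 0.11099937 0.02298969] 0.019848541077409042 0.0 11.7417h.py:19: RuntimeWarning: invalid value encountered in sqrt
  c=P.mean(0); w,V=np.linalg.eigh(np.cov((P-c).T)); out.append((c,np.arctan2(V[1,1],V[0,1]),4*np.sqrt(w[::-1]),st[i,4]))
```

View pics/w2.png

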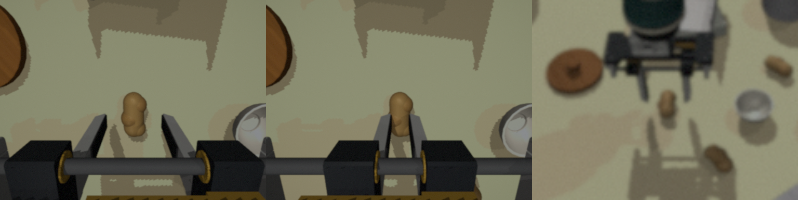

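The wrist view has the ginger slightly beyond the fingertips, and in the side view the tips look high. I'll check where the calibrated TCP projects in each picture.

Run:
```python
from h import *
s=robot.get_state();p=np.array(s["ee_pos"]);R=np.array(s["tool_rot"])
K,r,t=cam("wrist");Rc=cv2.Rodrigues(r)[0];o=-Rc.T@t
print("cam in tool",R.T@(o-p),"axis",R.T@Rc[2],"K",K[0,0],K[0,2],K[1,2])
pts=[p,p+R@[0,.03,.019],p+R@[0,-.03,.019],at((.418,.111),.014),p+R@[0,.0,-.05],p+R@[0,.03,-.03]]
print(np.round(proj("wrist",pts)*266/512),"\nside",np.round(proj("side",pts)))
w=robot.grab_frame("wrist");sd=robot.grab_frame("side")
x,y=np.round(proj("side",[p])[0]).astype(int)
a=cv2.resize(w[:,128:384],(400,600));b=cv2.resize(sd[y-60:y+60,x-40:x+40],(400,600),interpolation=cv2.INTER_CUBIC)
print(x,y)
cv2.imwrite("pics/w3.png",np.hstack([a,b])[:,:,::-1])
```

```text
cam in tool [ 0.07786955  0.00040749 -0.18699083] axis [-2.67439513e-01 -8.39269776e-05  9.63574647e-01] K 310.2766597739524 257.92076691574016 188.59135755570827
[[134. 118.]
 [156. 113.]
 [112. 113.]
 [134. 115.]
 [134. 138.]
 [162. 129.]] 
side [[222. 208.]
 [233. 212.]
 [213. 212.]
 [223. 210.]
 [221. 197.]
 [232. 202.]]
222 208
```

View pics/w3.png

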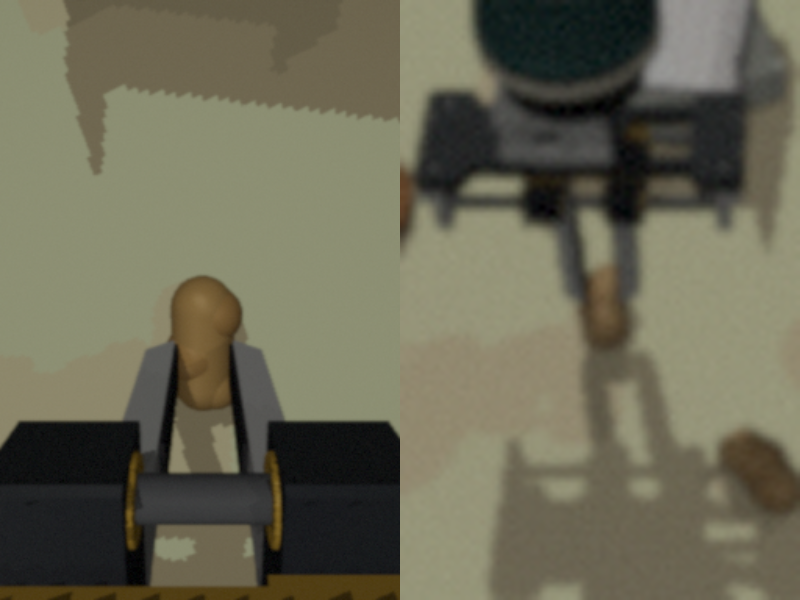

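The fingertips sit about 20 mm higher than the stated geometry implies. I'll probe the table with a guarded descent to measure the offset.

Run:
```python
from h import *
c=np.array([.418,.111]);robot.gripper_to(.065)
for z in(.015,.008,.003,-.002,-.006):
    hit=robot.move_linear(at(c,z),.03,threshold=3); s=robot.get_state();print(z,hit,s["ee_pos"],s["force"])
    if hit:break
robot.move_linear(at(c,s["ee_pos"][2]+.004),.05)
robot.gripper_to(0); s=robot.get_state();print(s["ee_pos"],s["opening"],s["grasp_force"],s["time"])
```

```text
0.015 False [0.4178942  0.11086374 0.01478958] [-3.78190396e-04  3.09491467e-01  7.49375911e-01]
0.008 False [0.41787839 0.11089042 0.00782289] [0.01182281 0.09682803 0.28585147]
0.003 False [0.41790911 0.11094017 0.00284102] [ 0.24135831 -0.57360014 -0.65709864]
-0.002 False [ 0.41787876  0.11091915 -0.00217522] [ 0.57336679 -0.23012433  0.05349396]
-0.006 False [ 0.41787802  0.11093989 -0.00616421] [ 0.4083711  -0.71915349 -0.1302437 ]
[ 0.41799848  0.11096042 -0.00217541] 0.029755530542097876 29.886470139026642 15.3333
```

Run:
```python
from h import *
c=(.418,.111); robot.move_linear(at(c,.2),.2); print(robot.get_state()["opening"])
p=np.array([*SC,0])+rz(SYAW)@np.array([-.033,.028,0])
R=choose([at(p,.2),at(p,.057)],SYAW+np.pi/2)
robot.move_ptp(at(p,.2),R); print(robot.move_linear(at(p,.058),.1,threshold=6),robot.get_state()["ee_pos"])
robot.gripper_to(.044); robot.pause(.15); robot.move_linear(at(p,.2),.2)
robot.gripper_to(0)
q=(.45,.05); R=choose([at(q,.1),at(q,-.03)],1.5); robot.move_ptp(at(q,.06),R)
robot.move_linear(at(q,.005),.1)
for z in np.arange(0,-.036,-.004):
    hit=robot.move_linear(at(q,z),.02,threshold=3); s=robot.get_state()
    if hit:break
print("touch",hit,s["ee_pos"],s["force"])
robot.move_linear(at(q,.15),.2); print(robot.get_state()["time"])
```

```text
0.029332230115941656
False [0.56626682 0.32771935 0.05858871]
touch True [ 0.45028478  0.05003169 -0.00679334] [-3.88214439  0.51754815 14.98465377]
25.2167
```

Touchdown at a reported z of about −0.006 means the true grasp point is about 25 mm behind the reported TCP. I'll correct for that in tool axes and pick the remaining pieces.

```bash
cat >> h.py <<'E'
D=.025
def cmd(p,R): return np.asarray(p)+D*np.asarray(R)[:,2]
E
sed -i 's/^slots=.*/slots=[(-.033,-.028),(.038,.028),(.038,-.028)]/; s/,\.023)/,-.002)/g; s/,\.084)/,.0575)/g; s/at(c,\.2)/at(c,.17)/g; s/at(p,\.2)/at(p,.17)/g; s/at(c,\.16)/at(c,.08)/' pick.py; python3 pick.py 2>/dev/null
```

```text
0 [(np.float64(0.647), np.float64(0.111)), (np.float64(0.64), np.float64(-0.028))]
 grip 0.03 29.7
 t 33.5
1 [(np.float64(0.637), np.float64(-0.031)), (np.float64(0.46), np.float64(-0.034))]
 grip 0.03 29.9
 t 41.7
2 [(np.float64(0.46), np.float64(-0.034))]
 grip 0.03 29.8
 t 49.7
[]
```

View pics/p1.png

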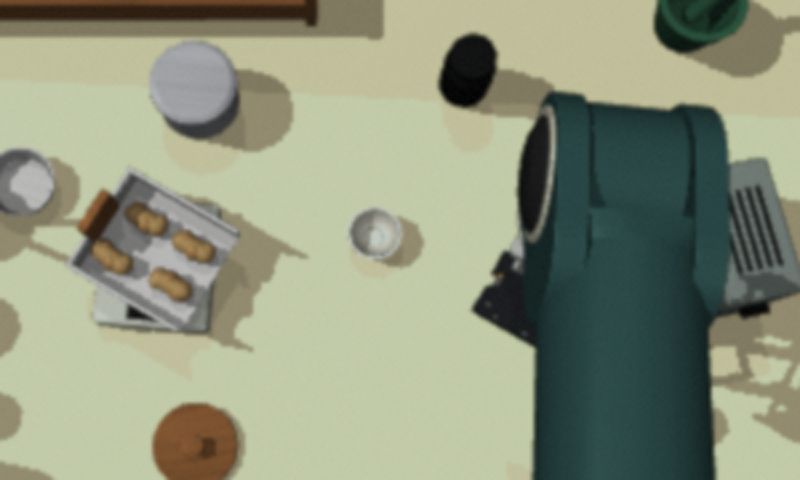

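All four pieces are in the scoop. Next is the lid.

```bash
cat >> h.py <<'E'
def lidpt(th,dy=.02,dz=.006): return bar(th)+RM[:,1]*dy+np.array([0,0,dz-D])
E
cat > lid.py <<'E'
from h import *
p=lidpt(0); R=choose([lidpt(t) for t in(0,.8,1.7)]+[p+[0,0,.1]],MYAW)
robot.gripper_to(.04); robot.move_ptp(p+[0,0,.1],R); print("hit",robot.move_linear(p,.08,threshold=6))
robot.gripper_to(0); s=robot.get_state(); print(np.array(s["ee_pos"])-p,s["opening"],s["grasp_force"])
if s["opening"]<.008: raise SystemExit("no bar")
for t in np.linspace(0,1.7,14)[1:]:
    robot.move_linear(lidpt(t),.12); s=robot.get_state(); print(round(t,2),np.round(s["force"],1),round(s["opening"],4),np.round(np.array(s["ee_pos"])-lidpt(t),3))
    if s["opening"]<.008 or np.linalg.norm(s["force"])>35: raise SystemExit("stop")
robot.gripper_to(.045); robot.move_linear(lidpt(1.7)+[0,0,.07],.15)
robot.move_ptp([.4,.05,.3],R); print(robot.get_state()["time"])
f=robot.grab_frame("top");g=robot.grab_frame("side")
cv2.imwrite("pics/l1.png",np.hstack([cv2.resize(x,(400,300)) for x in(f,g)])[:,:,::-1])
E
python3 lid.py
```

```text
hit False
[3.82788187e-04 4.19353475e-05 1.04008549e-04] 0.01133887572914764 29.998434484004974
0.13 [ 5.8 -0.4 -1.3] 0.011 [ 0. -0.  0.]
0.26 [ 7.5 -0.7 -3.5] 0.011 [ 0.001 -0.    -0.   ]
0.39 [11.1 -0.7 -5.7] 0.0115 [ 0.001  0.    -0.001]
0.52 [ 14.9  -1.3 -10. ] 0.0115 [ 0.001  0.    -0.001]
0.65 [ 12.4   0.  -10.9] 0.0114 [ 0.001  0.    -0.001]
0.78 [ 7.   1.5 -8.5] 0.0109 [ 0.     0.    -0.001]
0.92 [ 3.5  3.7 -6.7] 0.0113 [-0.001  0.    -0.001]
1.05 [-3.4  6.7  1.3] 0.0107 [-0.001  0.    -0.001]
1.18 [-4.3  4.7  4. ] 0.0111 [-0.001 -0.    -0.   ]
1.31 [-3.3  3.3  7.1] 0.0113 [-0. -0.  0.]
1.44 [-2.2  1.1  6.4] 0.0112 [ 0.    -0.001  0.   ]
1.57 [-0.   1.   5.9] 0.011 [ 0.    -0.001  0.   ]
1.7 [ 0.3 -2.4  4.8] 0.0111 [ 0.    -0.001 -0.   ]
62.9583
```

```bash
cat > scoop.py <<'E'
from h import *
Rs=rz(SYAW); c=[]
q0=np.array(robot.get_state()["qpos"])
for sg in(1,-1):
    T=tool(Rs,0,sg); q=robot.ik(cmd(grip([*SC,.052],Rs),T),T)
    if q is not None: c.append((abs(np.array(q)-q0).max(),sg,T))
    print(sg,q if q is None else np.round(q,2))
_,sg,T=min(c,key=lambda t:t[0]) ; print("sg",sg)
P=lambda h: cmd(grip([*SC,.052+h],Rs),T)
robot.gripper_to(.06); robot.move_ptp(P(.1),T); print("hit",robot.move_linear(P(0),.08,threshold=5))
robot.gripper_to(0); s=robot.get_state(); print(np.array(s["ee_pos"])-P(0),s["opening"],s["grasp_force"],s["force"],s["moment"])
for z in (.05,.2): robot.move_linear(P(z),.08)
s=robot.get_state(); print(s["force"],s["moment"],s["time"],np.round(s["qpos"],2),s["opening"])
f=robot.grab_frame("top");g=robot.grab_frame("side")
cv2.imwrite("pics/s1.png",np.hstack([cv2.resize(x,(400,300)) for x in(f,g)])[:,:,::-1])
for dy in(-90,-120,-75):
  for tau in(0,20,40,60,70):
    yw=MYAW+np.radians(dy);R=rz(yw)@ry(np.radians(tau)); lip=MC+[0,0,.14]-.035*rz(yw)[:,0]
    TT=tool(R,0,sg); q=robot.ik(cmd(grip(lip-R@np.array([.08,0,0]),R),TT),TT); print(dy,tau,q if q is None else np.round(q,2))
E
python3 scoop.py
```

```text
1 [-0.7   0.63  0.09  1.55 -0.07  0.96 -2.69]
-1 [-0.57  0.63 -0.1   1.54  0.07  0.97  0.35]
sg -1
hit False
[5.24816275e-05 2.40443197e-04 3.43269842e-05] 0.014128130006743272 29.999845325946808 [ 0.77868265  2.4092627  -0.24467182] [ 0.41528081 -0.25119512 -0.01434257]
[-0.41401895 -1.16822931 -3.82043932] [ 0.24223535 -0.14474183 -0.00411392] 69.9417 [-0.56  0.47 -0.12  1.34  0.06  1.33  0.36] 0.014064513502572724
-90 0 [ 0.09  0.18  0.02  2.   -0.    0.96  1.89]
-90 20 [ 0.22  0.26  0.16  1.82 -0.35  1.28  2.29]
-90 40 [ 0.29  0.46  0.36  1.61 -0.59  1.67  2.54]
-90 60 [ 1.2   0.85 -0.91  1.36 -0.25  1.78  2.08]
-90 70 [ 1.2   0.97 -0.91  1.25 -0.31  1.9   2.05]
-120 0 [ 0.08  0.35  0.03  1.77 -0.01  1.02  1.36]
-120 20 [ 0.21  0.31  0.16  1.75 -0.44  1.14  1.82]
-120 40 [ 0.24  0.4   0.45  1.71 -0.83  1.44  2.2 ]
-120 60 [ 0.33  0.61  0.64  1.64 -1.11  1.84  2.45]
-120 70 [ 0.43  0.71  0.61  1.59 -1.19  1.99  2.51]
-75 0 [ 0.12  0.1   0.05  2.1  -0.01  0.95  2.2 ]
-75 20 [ 0.24  0.24  0.17  1.85 -0.27  1.34  2.54]
-75 40 [ 0.36  0.47  0.23  1.57 -0.43  1.74  2.7 ]
-75 60 [ 1.17  0.98 -1.09  1.26 -0.04  1.96  2.07]
-75 70 None
```

View pics/l1.png

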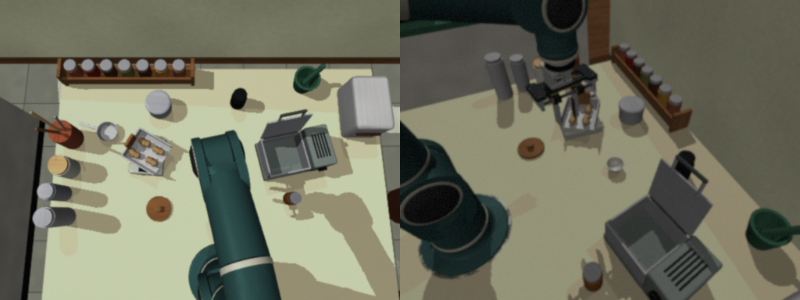

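View pics/s1.png

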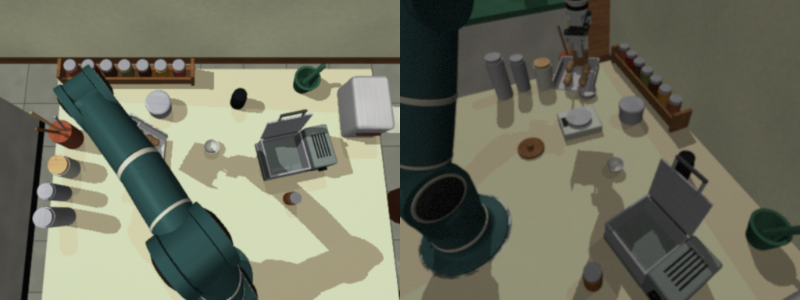

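The lid is fully open and the scoop is lifted with its pieces. I'll carry it level to the hopper, then tip it in stages.

```bash
cat >> h.py <<'E'
def sgo(lip,yaw,tau,v=.15): # move held scoop so that its lip is at 'lip'
    R=rz(yaw)@ry(np.radians(tau)); T=tool(R,0,-1); robot.move_linear(cmd(grip(lip-R@np.array([.08,0,0]),R),T),v,frame=T)
YW=MYAW-np.radians(98); DY=rz(YW)[:,0]
LIP=MC+RM[:,0]*-.012-.035*DY+np.array([0,0,.14])
def lip0(z): return np.array([*SC,z])+rz(SYAW)@np.array([.08,0,0])
E
python3 - <<'E'
from h import *
a=lip0(.252); b=LIP-.06*DY+np.array([0,0,.09])
for k in np.linspace(0,1,6)[1:]: sgo(a+(b-a)*k,SYAW+(YW-SYAW)*k,0,.18)
sgo(LIP+np.array([0,0,.06]),YW,0); sgo(LIP,YW,0,.1)
print(robot.get_state()["time"])
for tau in(10,20,28,36):
    sgo(LIP,YW,tau,.08)
s=robot.get_state();print(s["time"],np.round(s["qpos"],2),s["opening"])
for tau in(44,50,56,62):
    R=rz(YW)@ry(np.radians(tau));T=tool(R,0,-1);q=robot.ik(cmd(grip(LIP-R@np.array([.08,0,0]),R),T),T);print(tau,q if q is None else np.round(q,2))
f=robot.grab_frame("top");g=robot.grab_frame("side")
cv2.imwrite("pics/s2.png",np.hstack([cv2.resize(x,(400,300)) for x in(f,g[84:,200:456][:,:])])[:,:,::-1])
E
```

```text
74.4417
76.325 [ 0.46  0.37  0.1   1.69 -0.54  1.5   2.35] 0.013334079180621199
44 [ 0.53  0.45  0.11  1.61 -0.61  1.63  2.41]
50 [ 0.58  0.51  0.11  1.56 -0.66  1.73  2.44]
56 [ 0.62  0.58  0.11  1.5  -0.7   1.83  2.47]
62 [ 0.65  0.65  0.12  1.45 -0.75  1.92  2.48]
```

View pics/s2.png

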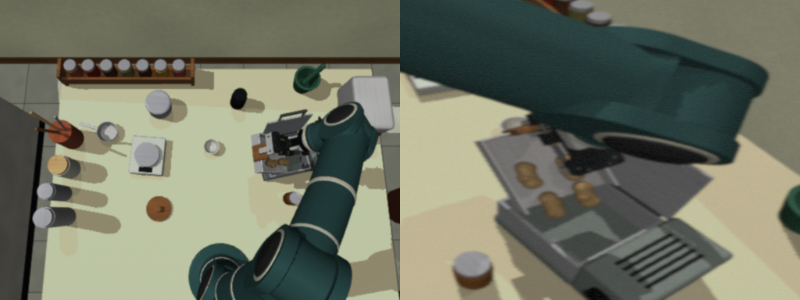

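The scoop is over the hopper with the pieces sliding down and the branch continues smoothly, so I'll tip on to 62°. The bare platform shows at (147,155) in the half-scale view.

Run:
```python
from h import *
print("plat",ray("top",(147*1.28,155*1.28),.052),SC)
for tau in(44,50,56,62):
    sgo(LIP,YW,tau,.06)
robot.pause(.6); print(robot.get_state()["time"],robot.get_state()["opening"])
f=robot.grab_frame("top");g=robot.grab_frame("side")
cv2.imwrite("pics/s3.png",np.hstack([cv2.resize(f[170:260,300:420],(400,300)),cv2.resize(g[164:356,200:456],(400,300)),cv2.resize(f[150:240,130:250],(400,300))][:3])[:,:,::-1][:, :800])
cv2.imwrite("pics/plat.png",cv2.resize(f[160:240,140:240],(800,640))[:,:,::-1][:600])
```

```text
plat [0.51311302 0.31712786 0.052     ] [0.5251 0.3133]
78.8583 0.013890765271104867
```

View pics/s3.png

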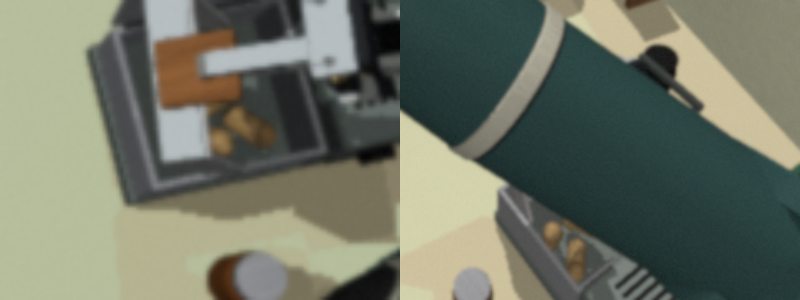

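Run:
```python
from h import *
robot.pause(.4)
cv2.imwrite("pics/s4.png",cv2.resize(robot.grab_frame("wrist"),(640,480))[:,:,::-1])
```

```text
(no output)
```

View pics/s4.png

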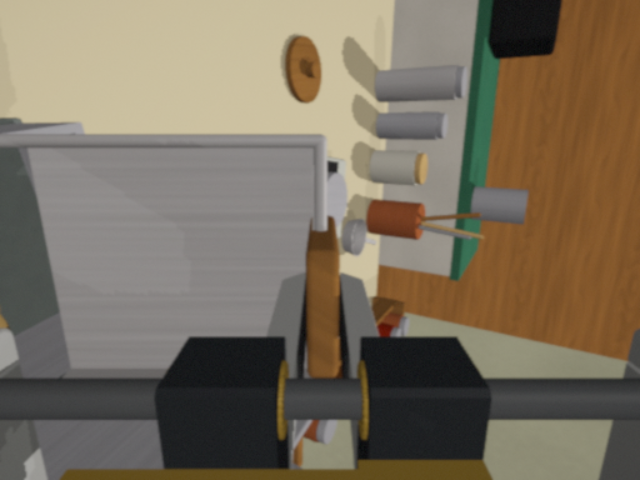

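Run:
```python
from h import *
for tau in(45,30,15,0): sgo(LIP,YW,tau,.12)
sgo(LIP+np.array([0,0,.06]),YW,0)
off=np.array([-.007,.002,0])
a=lip0(.252)+off; b=LIP-.06*DY+np.array([0,0,.09])
for k in np.linspace(1,0,6): sgo(a+(b-a)*k,SYAW+(YW-SYAW)*k,0,.18)
sgo(lip0(.075)+off,SYAW,0,.12)
R=rz(SYAW);T=tool(R,0,-1)
for z in np.arange(.058,.046,-.002):
    hit=robot.move_linear(cmd(grip(np.array([*SC,z])+off,R),T),.02,threshold=2.5)
    if hit: break
s=robot.get_state();print("touch",hit,z,s["ee_pos"]-cmd(grip(np.array([*SC,.052])+off,R),T),s["force"])
robot.gripper_to(.04); robot.pause(.2)
robot.move_linear(np.array(s["ee_pos"])+[0,0,.1],.12)
robot.move_ptp([.4,.05,.3],np.array(robot.get_state()["tool_rot"]));print(robot.get_state()["time"])
f=robot.grab_frame("top");g=robot.grab_frame("side")
cv2.imwrite("pics/s5.png",np.hstack([cv2.resize(f[140:240,140:240],(400,400),interpolation=cv2.INTER_CUBIC),cv2.resize(f[150:250,320:420],(400,400),interpolation=cv2.INTER_CUBIC)])[:,:,::-1])
```

```text
touch False 0.04599999999999999 [ 0.00210681  0.00222268 -0.00195404] [-1.31600218  0.7055521  35.80350428]
92.9917
```

View pics/s5.png

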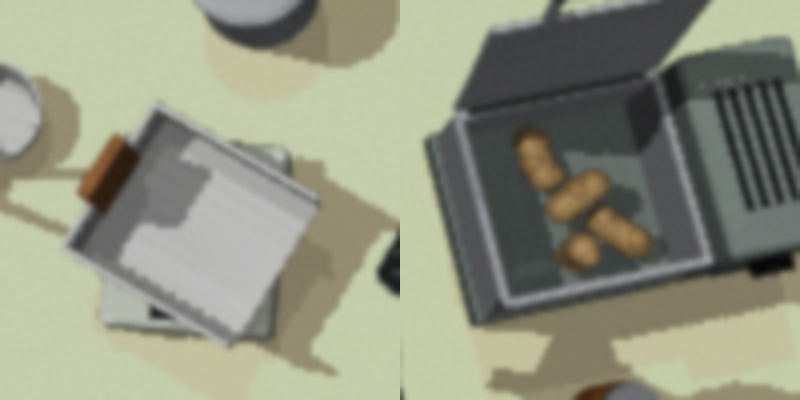

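All four pieces are in the hopper and the scoop is back on the scale. Now I'll close the lid.

Run:
```python
from h import *
R=choose([lidpt(t) for t in(1.7,.8,0)]+[lidpt(1.7)+[0,0,.07]],MYAW)
p=lidpt(1.7); robot.gripper_to(.045); robot.move_ptp(p+[0,0,.07],R); print(robot.move_linear(p,.1,threshold=8)); robot.gripper_to(0)
s=robot.get_state();print(s["opening"],s["grasp_force"])
if s["opening"]<.008: raise SystemExit("no bar")
for t in np.linspace(1.7,0,14)[1:]:
    robot.move_linear(lidpt(t),.08); s=robot.get_state(); print(round(t,2),np.round(s["force"],1),round(s["opening"],4))
    if s["opening"]<.008 or np.linalg.norm(s["force"])>40: raise SystemExit("stop")
robot.gripper_to(.04); robot.pause(.3); robot.move_linear(lidpt(0)+[0,0,.1],.1); robot.move_ptp([.4,.05,.3],R)
print(robot.get_state()["time"])
f=robot.grab_frame("top");g=robot.grab_frame("side")
cv2.imwrite("pics/e.png",np.hstack([cv2.resize(f,(400,300)),cv2.resize(g[164:356,200:456],(400,300))])[:,:,::-1])
```

```text
False
0.011052187443200375 29.998739361763
1.57 [-0.3 -0.8  1. ] 0.0112
1.44 [ 0.1 -2.1  1.3] 0.0111
1.31 [ 1.5 -2.6 -1.2] 0.0112
1.18 [ 1.6 -3.4 -0.3] 0.0112
1.05 [ 0.5 -2.7 -0.4] 0.011
0.92 [ 0.9 -2.7 -2.6] 0.0109
0.78 [ 3.3 -1.8 -3.4] 0.011
0.65 [ 4.2 -0.7 -4.4] 0.0112
0.52 [ 5.3 -1.4 -3.7] 0.0111
0.39 [ 4.7 -0.  -3.4] 0.0111
0.26 [ 6.3  0.6 -2.4] 0.0113
0.13 [ 7.7  0.7 -1.9] 0.0113
0.0 [10.3  0.4 -2.3] 0.0112
106.0333
```

View pics/e.png

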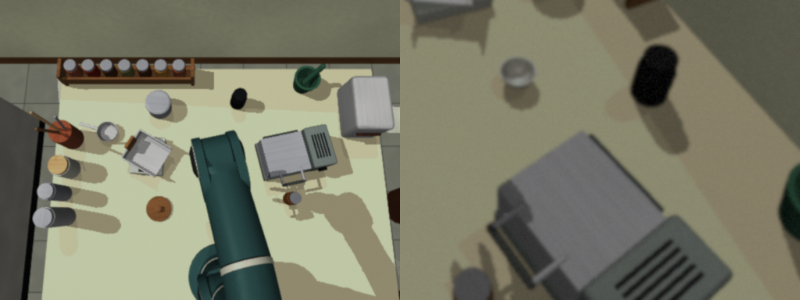

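The lid looks shut and nothing else has moved. I'll confirm with a light guarded touch on the lid's front edge, then hand in.

Run:
```python
from h import *
robot.gripper_to(0); p=MC+RM@np.array([-.065,0,0]); R=choose([at(p,.2),at(p,.11)],MYAW)
robot.move_ptp(at(p,.2),R); robot.move_linear(at(p,.13),.1)
hit=robot.move_linear(at(p,.105),.02,threshold=4); z=robot.get_state()["ee_pos"][2]
print(hit,"lid top z",z+.0065,"angle approx",(z+.0065-.119)/.147)
robot.move_linear(at(p,.2),.1); robot.move_ptp([.4,.05,.3],R); robot.pause(.5)
if hit and z<.119: print(robot.sign_off())
```

```text
True lid top z 0.1226798021887065 angle approx 0.025032667950384387
the job is handed in; nothing more can be done
None
```

The job is handed in: all four ginger pieces are in the hopper, the empty scoop is back on the scale, and the lid is shut as far as a light touch could tell (lid angle about 0.025 rad, limit 0.05).

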